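# Hold the inspection hood's shutter open over a candle tin

### The job

Set the open candle tin upright in the mouth of the inspection hood's guide channel and slide it in under the hood until it is fully home against the stop. Then pull the hood's spring-return shutter out by its upright tab until its pointer lines up with the index clip, and keep it there: finish while still holding the shutter at the mark. Do not open the shutter before the tin is home, and leave the other things on the table alone.

Things in the scene. Friction and masses are not known exactly. Their poses are not given: they have to be found in the camera images.
- tin: open candle tin, bare metal with cream wax in it, no lid: a round disc 54 mm in diameter and 28 mm high, about 100 g, standing upright on the table; origin at the centre of its underside. The open tin, the closed tin and the jar may stand in each other's places
- stand: grey metal inspection hood on a 6 mm base plate (210 x 124 mm, x -160 to +50), fixed to the table. Origin on the table under the hood's window; +x: the way a tin is slid in (roughly away from the robot), +y (robot's left): the way the shutter is pulled, z up. Roof over x -20 to +44, |y| to 57 mm: its underside 44, its top 52 mm above the table, guides on it to 57 mm; open only at the front
- window (a point): point on the base plate (6 mm above the table) under the centre of the window, a 30 x 32 mm opening in the hood's roof: the tin's origin belongs here when fully home. The end stop's face is 27.5 mm beyond it (+x), so that a home tin's rear still stands 7 mm out of the hood. Axes as the stand's
- mouth (a point): point on the base plate, 110 mm before point window (stand -x), in the channel's mouth: room to set a tin down. Two guide rails, 12 mm above the plate, 58 mm apart, run from 32 mm beyond this point (+x) to the stop; over the 41 mm before that they flare out to 90 mm apart. Axes as the stand's
- shutter: steel strip on the hood's roof, 32 mm wide, sliding straight along the stand's +y, 85 mm at most; origin 54.5 mm above the table, right over point window when shut. A spring pulls it shut: 5.4 N at rest plus 0.9 N for each 10 mm; it flies back when let go. Axes as the stand's
- grip (a point): centre of the top edge of the shutter's black upright tab, 90 mm from the shutter's origin along +y. The tab is 12 mm thick along y, 30 mm wide along x and stands 56 to 104 mm above the table; moves with the shutter
- pointer (a point): tip of the small black pointer, 4 mm wide, that sticks out of the shutter strip's +x edge, 75 mm from the shutter's origin along +y, 54.5 mm above the table; moves with the shutter
- mark (a point): index mark: inner end of the 6 mm wide ridge of the dark steel index clip on the thin bar beside the shutter; fixed, 54.5 mm above the table, in line with the pointer's path, at 35 to 60 mm of shutter travel. The shutter is at the mark when pointer and mark have the same y in the stand's frame. Axes as the stand's
- closed_tin: closed candle tin, same bare metal and 54 mm diameter as the open tin but with a lid on (57 mm lid, 42 mm high, smooth metal top); bystander; origin at the centre of its underside
- jar: tall thick-walled candle jar, 72 mm diameter, 72 mm high; bystander; origin at the centre of its underside
- lid_a: loose jar lid, 72 mm diameter, 14 mm high; bystander; origin at the centre of its underside
- lid_b: another loose jar lid, 72 mm diameter, 14 mm high; bystander; origin at the centre of its underside
- dropper_a: small dropper bottle, 28 mm diameter, 64 mm high; bystander; origin at the centre of its underside
- dropper_b: another such dropper bottle; bystander; origin at the centre of its underside
- hammer: hammer lying on the table, 300 mm long; bystander

How it is judged:
By the outcome, as a careful person would: the job done as asked, in the order asked, and still so for the second after the job is handed in, while the arm keeps its last pose, push and grip.
It also fails if it takes over 64 s, if anything falls off the work surface, if the arm or the gripper's body presses on something with over 40 N, if the wrist force passes 120 N, or if a joint passes its speed limit or range.

### The arm

A 6-joint arm with a two-finger parallel gripper is mounted at the origin on the work surface. World frame = base frame: x ahead of the robot, y to its left, z up, the work surface at z = 0. Lengths are in m, angles in rad, forces in N, time in s.
With the tool pointing down it reaches from about 0.4 to 0.925 m from the base axis. Payload 12.5 kg.
Tool frame: the origin (TCP) lies between the finger pads; the fingertips stand 17 mm ahead of it and the grasp point (between the pads) lies 2 mm behind it; z points along the fingers, y is the line along which they close (so a half turn about z gives the same grasp; the last joint's range is limited). The gripper opens to 95 mm and grips with 3 to 60 N. Pads are 20 mm wide; open, the fingers measure 119 mm over their backs; the gripper's body (75 mm by 180 mm) begins 59 mm behind the grasp point.
Start: joints at [1.022, 0.491, 1.559, -0, 1.092, -0.106], TCP at [0.268, 0.565, 0.232] pointing down, gripper open.
Joint ranges: [-3.1, 3.1], [-0.84, 2.19], [0.05, 2.79], [-1.13, 4.28], [0.06, 2.93], [-2.69, 2.69]. Speed limits (rad/s): [2.22, 2.22, 2.79, 3.14, 3.14, 3.14].

### API

Orientations are given as a unit quaternion [w, x, y, z].
In Python, from workcell import r gives the robot as it stands.
- The arm moves only by the shell command python3 -m jog 'ROWS' [FORCE]. ROWS is JSON, a list that holds one entry, the list of rows, each a list of 7 numbers: the shift along the tool's x, y, z normalised to -1 to 1, where 1 is 0.05 m, then the turn, a rotation vector about the tool's x, y, z normalised to -1 to 1, where 1 is 90 degrees, then the opening in per cent of the stroke, from 0 (shut) to 100 (fully open). A call has 1 to 12 rows; each row shifts and turns the commanded pose from where the row before left it, along the tool's axes as they then stand; what a row does not reach is not made up. A row lasts 1/8 s, in which the tool goes at most 62.5 mm and 10.7 degrees, less where a joint would pass 70% of its speed; a pose out of reach is approached as far as the arm can. A call with a number of a shift or a turn outside -1 to 1 is refused whole. A call with a gripper value outside its range is refused whole. The fingers move at their own pace and stop on an object; FORCE is the grip in N (left out, the last holds). Time passes only in rows, so rows that do not move let the fingers close. It gives the time, the measured TCP pose, the force, the opening and the grip force at its end, in the units of the state.
- r.observe(): the state, without advancing time (a new reading comes with each control period).
- r.grab_frame(name): name is "scene" or "top" or "wrist"; returns a dict with "color" (384x512x3 uint8, red, green, blue), "z_map" (384x512 float32, m along the optical axis (not along the pixel's ray), 0 where there is no reading), "mtx" (3x3 intrinsics, pixels), "R" (3x3) and "t" (3): a world point X has camera coordinates R X + t. Camera axes: x right, y down, z forward; pixel columns grow to the right and rows downward; lengths in m; the calibration is good to about 2 mm. The wrist camera is an equidistant fisheye: a pixel r from the principal point sees the ray r / f radians off the axis. A picture is of the moment at which its call begins.
- r.finish_job(): hands the job in; it is judged then, once.
The state is a dict: "t": time; "joint_pos": joint angles; "joint_velocities": joint speeds; "joint_efforts": joint torques, N m; "ee_pos": TCP position; "tcp_rot": TCP orientation; "wrist_force": force on the tool from outside, world axes, zero at the start; "torque": the same for the moment, N m; "gripper_width": finger opening in m; "grip_force": force on a finger pad.
Only numpy, scipy, OpenCV 4.12 (cv2) and the standard library are available. Lean on these libraries where they do the work, as an engineer would, in place of code of your own. Each camera call takes 0.05 s, during which the arm holds its last target. There are 200 camera calls.

## Working session

There is one attempt and no reset: what is moved stays moved. The work goes in short steps, Python scripts to look and compute and a shell command to move; the robot and the scene stay as the last step left them, time stands still between calls to the robot, and variables do not carry over. Pictures are saved under pics/ and viewed, at most 12 in all, crops included, and the job is handed in when it is done.

```bash
ls; mkdir -p pics
python3 - <<'E'
from workcell import r
import cv2,numpy as np,pickle
for n in("scene","top"):
    f=r.grab_frame(n); cv2.imwrite(f"pics/{n}0.png",f["color"][:,:,::-1]); pickle.dump(f,open(f"{n}0.pkl","wb"))
    print(n,f["mtx"].tolist(),np.round(f["R"],4).tolist(),np.round(f["t"],4).tolist(),(f["z_map"]>0).mean())
s=r.observe(); print(s)
E
```

```text
pics
scene [[353.34413524901817, 0.0, 248.3249600259449], [0.0, 353.34413524901817, 179.9712436117791], [0.0, 0.0, 1.0]] [[-0.6202, 0.7843, 0.0148], [0.4182, 0.3466, -0.8396], [-0.6636, -0.5146, -0.5429]] [0.2595, -0.1324, 1.4003] 0.9906209309895834
top [[354.4484994779118, 0.0, 253.28279467275945], [0.0, 354.4484994779118, 186.98410262274425], [0.0, 0.0, 1.0]] [[0.0009, -0.9999, 0.0128], [-0.9918, -0.0026, -0.1278], [0.1278, -0.0126, -0.9917]] [0.0262, 0.4933, 1.1524] 0.9958699544270834
{'t': 0.1, 'joint_pos': array([ 1.02235957e+00,  4.91479759e-01,  1.55939128e+00, -2.23766110e-05,
        1.09167187e+00, -1.05663665e-01]), 'joint_velocities': array([ 0.00034536, -0.00112249, -0.0015098 , -0.00141371, -0.00055764,
        0.00012266]), 'joint_efforts': array([ 1.89477680e-03, -6.13621473e+01, -2.58603001e+01,  6.93958928e-02,
        4.70200286e-02, -4.05508501e-05]), 'ee_pos': array([0.26769788, 0.56455396, 0.23113134]), 'tcp_rot': array([-1.43235234e-04,  2.19577479e-01,  9.75594949e-01, -4.53131532e-04]), 'wrist_force': array([-0.62593214, -0.46125222,  0.16905953]), 'torque': array([ 0.01518856, -0.0130234 ,  0.04672324]), 'grip_force': 0.0, 'gripper_width': 0.09508080705965444}
```

View pics/top0.png

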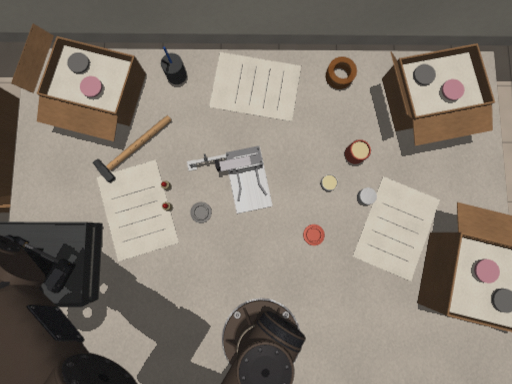

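View pics/scene0.png

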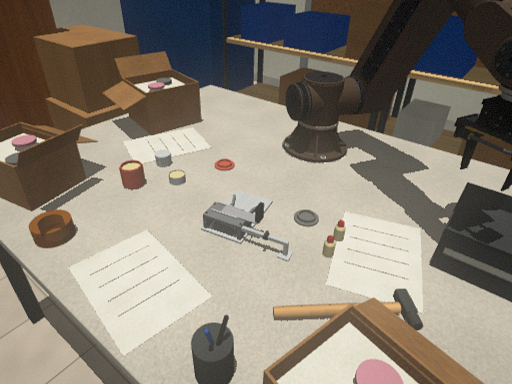

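The top view shows the open tin (cream) at about (329,183), the closed tin at (368,197) and the jar at (359,152). The hood is at about (240,160), with its shutter and index bar reaching left to about (190,163). The droppers are at (165,185) and (166,207), and a lid is at (201,212). The scene view agrees. Next I'll zoom in on the hood and measure the tin.

```bash
cat > h.py <<'E'
import numpy as np,cv2
def ray(f,u,v):
    K=f["mtx"];d=np.stack([(np.asarray(u,float)-K[0,2])/K[0,0],(np.asarray(v,float)-K[1,2])/K[1,1],np.ones(np.shape(u))],-1)
    return -f["R"].T@f["t"], d@f["R"]
def onplane(f,u,v,z):
    c,d=ray(f,u,v); return c+d*((z-c[2])/d[...,2])[...,None]
def cloud(f):
    h,w=f["z_map"].shape;v,u=np.mgrid[:h,:w];c,d=ray(f,u,v)
    P=c+d*f["z_map"][...,None]; P[f["z_map"]<=0]=np.nan; return P
def proj(f,X):
    q=f["R"]@np.asarray(X)+f["t"];q=f["mtx"]@q;return q[:2]/q[2]
E
python3 - <<'E'
import pickle,cv2,numpy as np
from h import *
T=pickle.load(open("top0.pkl","rb"));S=pickle.load(open("scene0.pkl","rb"))
a=cv2.resize(T["color"][140:220,180:280],None,fx=4,fy=4,interpolation=2)*1
b=cv2.resize(S["color"][185:265,195:295],None,fx=4,fy=4,interpolation=2)
cv2.imwrite("pics/crop0.png",np.hstack([a,b])[:,:,::-1])
hsv=cv2.cvtColor(T["color"],cv2.COLOR_RGB2HSV)
P=cloud(T)
# table points check, tin heights
for u,v in[(329,183),(368,197),(359,152),(300,200),(245,165),(200,160)]: print((u,v),np.round(P[v,u],4),hsv[v,u])
# tin region: raised points near tin
m=(P[...,2]>0.015)
for c in[(329,183),(368,197)]:
    mm=np.zeros(m.shape,bool);mm[c[1]-14:c[1]+15,c[0]-14:c[0]+15]=1
    q=P[mm&m]; print(len(q),np.round(q.min(0),4),np.round(q.max(0),4),np.round((q.min(0)+q.max(0))/2,4))
m=(P[...,2]>0.040)&(P[...,2]<.2)
mm=np.zeros(m.shape,bool);mm[140:180,180:275]=1
ys,xs=np.nonzero(m&mm)
for y in range(145,178): print(y,' '.join('%3d'%(1000*P[y,x,2]) for x in range(184,268,2)))
E
```

```text
(329, 183) [ 0.5085 -0.2288  0.0233] [ 22  70 205]
(368, 197) [ 0.4588 -0.3506  0.0484] [ 18   7 185]
(359, 152) [ 0.6068 -0.3221  0.0623] [ 21  75 201]
(300, 200) [ 0.4531 -0.1336 -0.0034] [ 16  35 176]
(245, 165) [0.563  0.0548 0.0564] [  0   9 171]
(200, 160) [0.5814 0.2046 0.0458] [ 15   5 196]
212 [ 0.4871 -0.2557  0.0169] [ 0.5395 -0.2028  0.0353] [ 0.5133 -0.2293  0.0261]
256 [ 0.4394 -0.3808  0.0162] [ 0.4934 -0.3237  0.0484] [ 0.4664 -0.3522  0.0323]
145   3  -1   0   0   0   1   0   0   0   0   0   0   1  -3   0   3   1   1   5  -2  -3   0   0  -3   7   3   1   2   3  -1  -1   3   0   0   0  -2  -1  51   0   3   1   0
146  -1  -3  -2   1   0  -2   2   0   1   2  -1   1   3  -2  -4   0  -1   0  -2  -3  -2   0   3   0   0   3  -2  -2  -2   1   1   2   0  -2  -3  51  50  55  -1   0   4  -2
147  -2   0   3   5  -3   3   3  -2  -1   0   4   3   1  -1  -1  -1   0   0  -1   0   5   3   0   3   2   3   5   2   1   0   3  -1  51  51  51  50  51  54   0   2  -1   0
148   0   0   0   2  -1   3   2   0   0   1   1   0   0   0   1   0   2  -3   0   4   0   1   1   1   0   0  -3   2   4  -1  55  51  51  54  51  50  53  52   4   2   0   0
149   0   1  -1   2   3  -1   0   0   0   3   3   1  -1  -3   3  -2   0   0   2   0   0   5   3   4  -3   1  -4  52  53  51  50  53  56  52  56  50  55  52   5  -1   2   0Traceback (most recent call last):
  File "<stdin>", line 19, in <module>
  File "<stdin>", line 19, in <genexpr>
ValueError: cannot convert float NaN to integer
```

View pics/crop0.png

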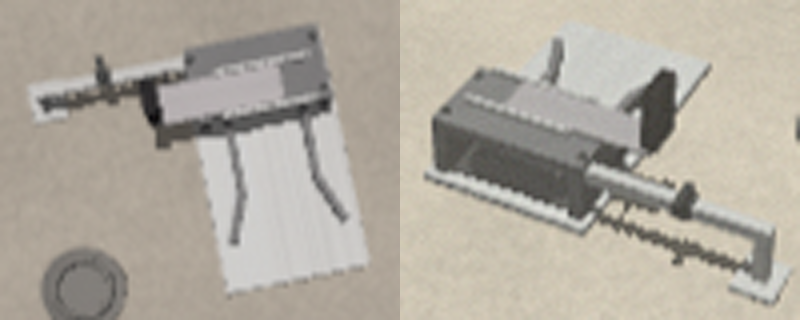

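The hood crop shows the front end of the plate at lower right, the rails, and the black tab at the left end of the shutter. The clip is at crop (102,70), which is about (205,157) in the top image. The stand's yaw is roughly +14°. Next I'll measure the tin and plate from colour and edges.

Run:
```python
import pickle,cv2,numpy as np
from h import *
from workcell import r
T=pickle.load(open("top0.pkl","rb"));S=pickle.load(open("scene0.pkl","rb"))
for n,f,(u0,v0) in(("top",T,(329,183)),("scene",S,(177,177))):
    hsv=cv2.cvtColor(f["color"],cv2.COLOR_RGB2HSV)
    m=((hsv[...,1]>58)&(hsv[...,2]>150)).astype(np.uint8)
    k,l,st,ce=cv2.connectedComponentsWithStats(m)
    i=l[v0,u0]; print(n,st[i],ce[i],np.round(onplane(f,*ce[i],0.024),4))
# roof from depth
P=cloud(T);z=P[...,2];mm=np.zeros(z.shape,bool);mm[138:185,212:270]=1
q=P[mm&(z>.044)&(z<.062)][:,:2].astype(np.float32)
print("roof",len(q),cv2.minAreaRect(q))
# plate: bright, in front of hood
hsv=cv2.cvtColor(T["color"],cv2.COLOR_RGB2HSV)
m=((hsv[...,2]>205)).astype(np.uint8);m[:168]=0;m[220:]=0;m[:,:225]=0;m[:,280:]=0
k,l,st,ce=cv2.connectedComponentsWithStats(m);i=1+np.argmax(st[1:,4]);v,u=np.nonzero(l==i)
p=onplane(T,u,v,.006)[:,:2].astype(np.float32);R=cv2.minAreaRect(p);print("plate",len(p),R,cv2.boxPoints(R).round(4).tolist())
for n,pts in(("drop",[(165,185),(166,207)]),):
    for a in pts: print(n,np.round(onplane(T,*a,.06),3))
s=r.observe();w=r.grab_frame("wrist");print(w["mtx"].tolist(),np.round(w["R"],3).tolist(),np.round(-w["R"].T@w["t"],4))
```

```text
top [323 176  14  13 147] [329.44217687 181.95918367] [ 0.512  -0.2302  0.024 ]
scene [169 171  15   7  85] [176.48235294 173.88235294] [ 0.5088 -0.2321  0.024 ]
roof 782 ((0.5838614702224731, 0.08120641857385635), (0.06488987058401108, 0.16158272325992584), 12.16865062713623)
plate 253 ((0.47941625118255615, 0.06906025856733322), (0.12966229021549225, 0.04362649470567703), 3.336204767227173) [[0.41339999437332153, 0.08709999918937683], [0.41600000858306885, 0.04349999874830246], [0.5454000234603882, 0.051100000739097595], [0.542900025844574, 0.09459999948740005]]
drop [0.495 0.314 0.06 ]
drop [0.424 0.309 0.06 ]
[[297.3186396354542, 0.0, 251.7288731763421], [0.0, 297.3186396354542, 188.7865287225247], [0.0, 0.0, 1.0]] [[0.429, 0.903, -0.002], [0.872, -0.413, 0.263], [0.237, -0.114, -0.965]] [0.2    0.5965 0.3846]
```

```bash
python3 -m jog '[[[0,0,0,0,0,0.116,100],[0,0,0,0,0,0.116,100],[0,0,0,0,0,0.116,100],[0,0,0,0,0,0.116,100],[0,0,0,0,0,0.116,100]]]'
python3 -m jog '[[[-0.94,0.12,0,0,0,0,100],[-0.94,0.12,0,0,0,0,100],[-0.94,0.12,0,0,0,0,100],[-0.94,0.12,0,0,0,0,100],[-0.94,0.12,0,0,0,0,100],[-0.94,0.12,0,0,0,0,100],[-0.94,0.12,0,0,0,0,100],[-0.94,0.12,0,0,0,0,100],[-0.94,0.12,0,0,0,0,100],[-0.94,0.12,0,0,0,0,100],[-0.94,0.12,0,0,0,0,100],[0,0,0,0,0,0,100]]]'
python3 - <<'E'
from workcell import r
import cv2,pickle
f=r.grab_frame("wrist");pickle.dump(f,open("w1.pkl","wb"));cv2.imwrite("pics/w1.png",cv2.resize(f["color"],(800,600))[:,:,::-1]);s=r.observe();print(s["t"],s["ee_pos"],s["tcp_rot"],s["joint_pos"])
E
```

```text
t: 0.78
ee_pos: [0.2677, 0.5646, 0.2314]
tcp_rot: [0.0, 0.629, 0.778, -0.0]
wrist_force: [0.5, 0.8, -0.2]
gripper_width: 0.095
grip_force: 0.0
t: 2.28
ee_pos: [0.4443, 0.0718, 0.2315]
tcp_rot: [0.0, 0.628, 0.778, -0.0]
wrist_force: [-0.2, 0.5, -0.3]
gripper_width: 0.0949
grip_force: 0.0
2.325 [0.44364439 0.07305625 0.23145292] [-2.03915874e-04  6.27498206e-01  7.78617975e-01 -9.88687020e-05] [ 1.60474495e-02  2.42550916e-01  1.96820235e+00  1.35876715e-04
  9.31279320e-01 -1.98158126e-01]
```

View pics/w1.png

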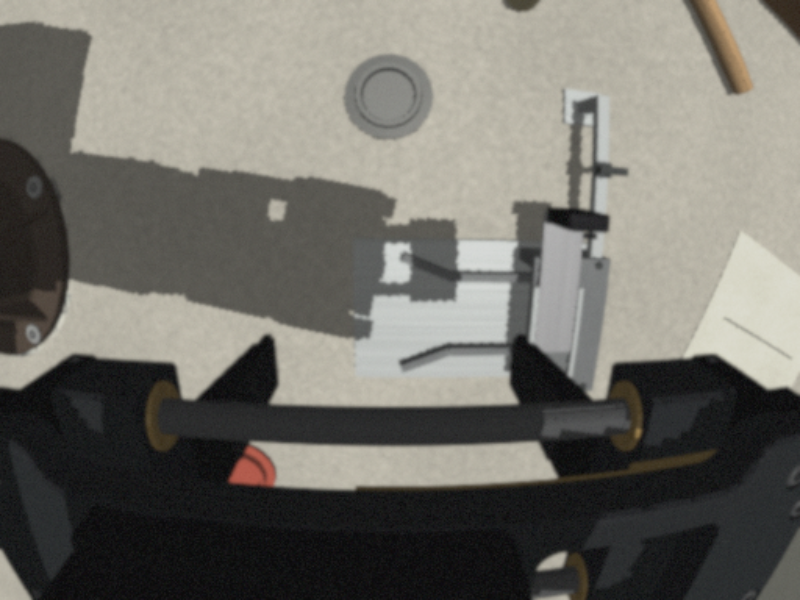

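The wrist view shows, at 800x600 scale, the plate front edge near column 355, its side edges near rows 240 and 375, the black tab at (578,218), the pointer at (590,237) and the clip at (612,170). I'll fit the edges to get the stand's pose.

```bash
cat >> h.py <<'E'
def wplane(f,u,v,z):
    p=np.stack([np.asarray(u,float),np.asarray(v,float)],-1).reshape(-1,1,2)
    n=cv2.fisheye.undistortPoints(p,f["mtx"],np.zeros(4)).reshape(-1,2)
    d=np.c_[n,np.ones(len(n))]@f["R"]; c=-f["R"].T@f["t"]
    return c+d*((z-c[2])/d[:,2])[:,None]
def line(P):  # robust line fit: point, direction angle deg
    vx,vy,x,y=cv2.fitLine((P[:,:2]*1000).astype(np.float32),cv2.DIST_HUBER,0,.01,.01).ravel(); return np.array([x,y])/1000,np.degrees(np.arctan(vy/vx))%180
def sub(g,lo):  # sub-pixel gradient peak
    i=int(np.argmax(g)); 
    if 0<i<len(g)-1:
        a,b,c=g[i-1:i+2]; i=i+.5*(a-c)/(a-2*b+c+1e-9)
    return lo+i
E
python3 - <<'E'
import pickle,cv2,numpy as np
from h import *
f=pickle.load(open("w1.pkl","rb"));g=cv2.GaussianBlur(cv2.cvtColor(f["color"],cv2.COLOR_RGB2GRAY).astype(float),(0,0),1)
dv=np.gradient(g,axis=0);du=np.gradient(g,axis=1)
E={}
u=np.arange(236,322);E["right(y-62)"]=(wplane(f,u,[sub(-dv[232:248,c],232) for c in u],.006))
u=np.r_[232:250,295:326];E["left(y+62)"]=(wplane(f,u,[sub(dv[147:160,c],147) for c in u],.006))
v=np.r_[212:236];E["front(x-160)"]=(wplane(f,[sub(du[c,219:236],219) for c in v],v,.006))
for k,P in E.items(): print(k,[np.round(x,4) for x in line(P)])
yaw=np.radians(line(E["right(y-62)"])[1]);yaw=(yaw+np.pi/2)%np.pi-np.pi/2
X=np.array([np.cos(yaw),np.sin(yaw)]);Y=np.array([-X[1],X[0]])
a=[np.median(E[k][:,:2]@n) for k,n in(("right(y-62)",Y),("left(y+62)",Y),("front(x-160)",X))]
print("yaw",np.degrees(yaw),"coords",np.round(a,4),"width",a[1]-a[0])
# depth z check of plate & roof in wrist
c=-f["R"].T@f["t"]
cv2.imwrite("pics/w1c.png",cv2.resize(f["color"][45:185,330:410],None,fx=4,fy=4,interpolation=2)[:,:,::-1])
E
```

```text
right(y-62) [array([ 0.5029, -0.0242], dtype=float32), np.float32(11.6493)]
left(y+62) [array([0.4982, 0.1012], dtype=float32), np.float32(12.6581)]
front(x-160) [array([ 0.4289, -0.0138], dtype=float32), np.float32(87.2405)]
yaw 11.649324 coords [-0.125  -0.0013  0.4164] width 0.12366405768552605
```

View pics/w1c.png

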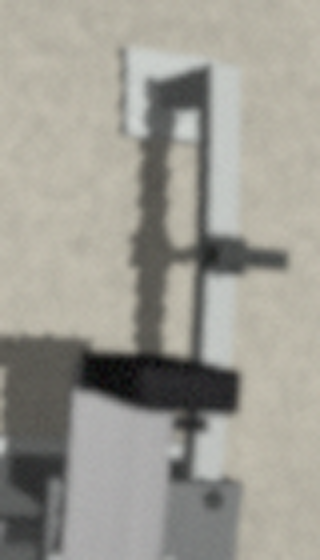

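Plate width measures 123.7 mm against the nominal 124, so the fit is good. The yaw is about 12.15°, the window is at about (0.5775, 0.055), and the roof depth agrees. Next, to the tin.

```bash
python3 -m jog '[[[-0.78,0,0,0,0,0,100],[-0.78,0,0,0,0,0,100],[-0.78,0,0,0,0,0,100],[-0.78,0,0,0,0,0,100],[-0.78,0,0,0,0,0,100],[-0.78,0,0,0,0,0,100],[-0.78,0,0,0,0,0,100],[-0.78,0.02,0,0,0,0,100],[0,0,0.8,0,0,0,100],[0,0,0.8,0,0,0,100],[0,0,0.4,0,0,0,100],[0,0,0,0,0,0,100]]]' 30
python3 - <<'E'
from workcell import r
import numpy as np
s=r.observe();p=s["ee_pos"];q=s["tcp_rot"];a=2*np.arctan2(q[2],q[1])-np.pi/2
ty=np.array([np.cos(a),np.sin(a)]);tx=np.array([-ty[1],ty[0]])
d=np.array([.511,-.2305])-p[:2];print(p,np.degrees(a),"units x,y,z",d@tx/.05,d@ty/.05,(p[2]-.023)/.05)
E
```

```text
t: 3.82
ee_pos: [0.5114, -0.2289, 0.1304]
tcp_rot: [-0.002, 0.626, 0.78, -0.0]
wrist_force: [-0.8, 0.3, -0.8]
gripper_width: 0.095
grip_force: 0.0
[ 0.51144635 -0.22891913  0.13040049] 12.498696777442785 units x,y,z -0.028936217254908216 -0.015558082074981036 2.148009892493803
```

```bash
python3 -m jog '[[[-0.03,-0.01,0.6,0,0,0,100],[0,0,0.6,0,0,0,100],[0,0,0.5,0,0,0,100],[0,0,0.3,0,0,0,100],[0,0,0.15,0,0,0,100],[0,0,0,0,0,0,100],[0,0,0,0,0,0,45],[0,0,0,0,0,0,45],[0,0,0,0,0,0,45],[0,0,0,0,0,0,45],[0,0,0,0,0,0,45],[0,0,0,0,0,0,45]]]' 25
```

```text
t: 5.32
ee_pos: [0.5115, -0.232, 0.0242]
tcp_rot: [0.0, 0.626, 0.779, 0.0]
wrist_force: [0.2, 0.2, 1.6]
gripper_width: 0.0538
grip_force: 25.0
```

```bash
python3 -m jog '[[[0,0,-0.5,0,0,0,45],[0,0,-0.6,0,0,0,45],[0.4,0.03,-0.4,0,0,0,45],[0.7,0.04,0,0,0,0,45],[0.7,0.04,0,0,0,0,45],[0.7,0.04,0,0,0,0,45],[0.7,0.04,0,0,0,0,45],[0.7,0.04,0,0,0,0,45],[0.7,0.04,0,0,0,0,45],[0.5,0.04,0,0,0,0,45],[0.24,0.02,0,0,0,0,45],[0,0,0,0,0,0,45]]]'
python3 - <<'E'
from workcell import r
import numpy as np,cv2,pickle
s=r.observe();p=s["ee_pos"];q=s["tcp_rot"];a=2*np.arctan2(q[2],q[1])-np.pi/2
ty=np.array([np.cos(a),np.sin(a)]);tx=np.array([-ty[1],ty[0]])
d=np.array([.4702,.0321])-p[:2];print(p,np.degrees(a),"units x,y,z",d@tx/.05,d@ty/.05,(p[2]-.0305)/.05,s["wrist_force"])
f=r.grab_frame("wrist");pickle.dump(f,open("w2.pkl","wb"));cv2.imwrite("pics/w2.png",cv2.resize(f["color"],(800,600))[:,:,::-1])
E
```

```text
t: 6.82
ee_pos: [0.4701, 0.0326, 0.0991]
tcp_rot: [-0.0, 0.626, 0.78, 0.0]
wrist_force: [0.7, 1.1, -1.8]
gripper_width: 0.0536
grip_force: 25.0
[0.47014753 0.03256561 0.09910885] 12.491446816430058 units x,y,z -0.009318736400288283 -0.0009895634902149825 1.37217692856937 [ 0.74912649  1.08602967 -1.78063648]
```

View pics/w2.png

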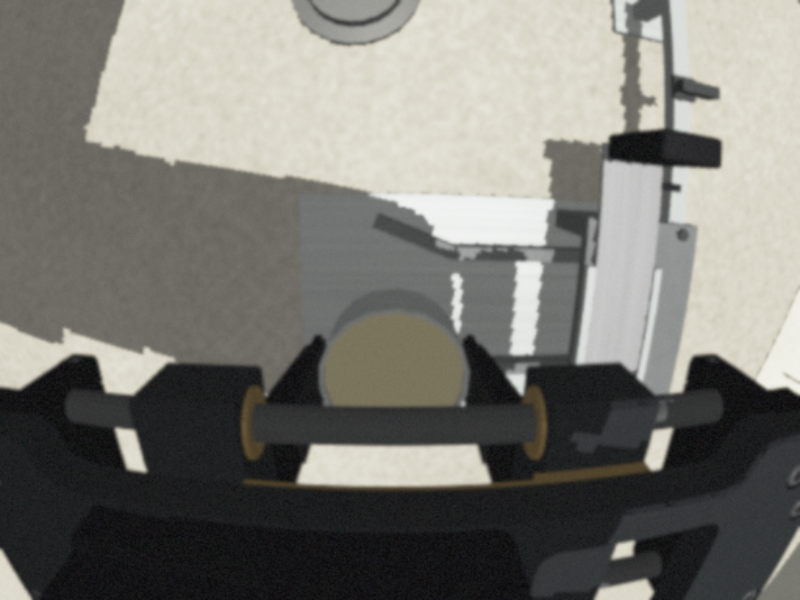

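The tin is held level at the mouth. The plate's front-left corner is at about (301,196) in the 800x600 view, and the pointer at (680,187). I'll check the stand pose from this closer view.

Run:
```python
import pickle,cv2,numpy as np
from h import *
f=pickle.load(open("w2.pkl","rb"));g=cv2.GaussianBlur(cv2.cvtColor(f["color"],cv2.COLOR_RGB2GRAY).astype(float),(0,0),1)
dv=np.gradient(g,axis=0);du=np.gradient(g,axis=1)
u=np.r_[262:345];L=wplane(f,u,[sub(dv[119:131,c],119) for c in u],.006)
u=np.r_[262:345];print("rail?",)
v=np.r_[132:215];b=cv2.GaussianBlur(f["color"].astype(float),(0,0),1);q=np.gradient(b[...,2]-b[...,0],axis=1)
F=wplane(f,[sub(q[c,184:202],184) for c in v],v,.006)
v2=np.r_[110:225];SL=wplane(f,[sub(du[c,376:396],376) for c in v2],v2,.0555);SR=wplane(f,[sub(-du[c,408:430],408) for c in v2],v2,.0555)
for n,P in(("left",L),("front",F),("strip -16",SL),("strip +16",SR)): print(n,[np.round(x,4) for x in line(P)])
w=np.array([.5775,.0553]);a=np.radians(12.15);X=np.array([np.cos(a),np.sin(a)]);Y=np.array([-X[1],X[0]])
for n,P in(("left",L),("front",F),("strip -16",SL),("strip +16",SR)): print(n,"stand mm",np.round(1000*np.median(np.c_[(P[:,:2]-w)@X,(P[:,:2]-w)@Y],axis=0),1))
P=wplane(f,[192.6],[125.4],.006);print(np.round(1000*(P[:,:2]-w)@np.c_[X,Y],1))
for n,uv,z in(("tabtop corners",[(610,135),(664,132),(720,137)],.104),("pointer",[(680,187)],.0545),("clip",[(690,85),(718,95)],.0545)):
    p=np.array(uv)/1.5625;P=wplane(f,p[:,0],p[:,1],z);print(n,np.round(1000*(P[:,:2]-w)@np.c_[X,Y],1).tolist())
```

```text
rail?
left [array([0.4939, 0.101 ], dtype=float32), np.float32(11.665)]
front [array([0.4148, 0.0414], dtype=float32), np.float32(101.9059)]
strip -16 [array([0.552 , 0.0938], dtype=float32), np.float32(103.6064)]
strip +16 [array([0.589 , 0.0882], dtype=float32), np.float32(106.3836)]
left stand mm [-68.3  62.3]
front stand mm [-161.9   21. ]
strip -16 stand mm [-17.1  37.6]
strip +16 stand mm [15.5 38.5]
[[-160.3   61.8]]
tabtop corners [[-37.7, 90.6], [-15.2, 94.4], [11.9, 96.4]]
pointer [[27.6, 75.4]]
clip [[32.7, 126.9], [51.3, 125.3]]
```

The stand pose is confirmed to about 1 mm. Now I'll set the tin down at the mouth, release it, rise and back off.

```bash
python3 -m jog '[[[0,0,0.4,0,0,0,45],[0,0,0.5,0,0,0,45],[0,0,0.3,0,0,0,45],[0,0,0.13,0,0,0,45],[0,0,0.03,0,0,0,45],[0,0,0,0,0,0,45],[0,0,0,0,0,0,60],[0,0,0,0,0,0,85],[0,0,0,0,0,0,85],[0,0,0,0,0,0,85]]]'
python3 -m jog '[[[0,0,-0.4,0,0,0,85],[0,0,-0.5,0,0,0,85],[0,0,-0.1,0,0,0,30],[0,-0.4,0,0,0,-0.005,0],[0,-0.5,0,0,0,0,0],[0,-0.24,0,0,0,0,0],[0,0,0,0,0,0,0],[0,0,0,0,0,0,0],[0,0,0,0,0,0,0],[0,0,0,0,0,0,0]]]'
python3 - <<'E'
from workcell import r
import numpy as np,cv2,pickle
s=r.observe();p=s["ee_pos"];q=s["tcp_rot"];print(p,np.degrees(2*np.arctan2(q[2],q[1]))-90)
f=r.grab_frame("wrist");cv2.imwrite("pics/w3.png",cv2.resize(f["color"],(800,600))[:,:,::-1])
a=np.radians(12);w=np.array([.577,.0553]);print((p[:2]-w)@[[np.cos(a),-np.sin(a)],[np.sin(a),np.cos(a)]])
E
```

```text
t: 8.12
ee_pos: [0.4702, 0.0324, 0.0312]
tcp_rot: [0.0, 0.626, 0.78, 0.0]
wrist_force: [-0.4, -0.3, -0.1]
gripper_width: 0.079
grip_force: 0.0
t: 9.38
ee_pos: [0.4148, 0.0198, 0.0811]
tcp_rot: [0.0, 0.623, 0.782, 0.0]
wrist_force: [-0.2, 0.0, -0.1]
gripper_width: 0.0064
grip_force: 0.0
[0.41482511 0.0198432  0.08105427] 12.889614332312803
[-0.16600286 -0.00096393]
```

View pics/w3.png

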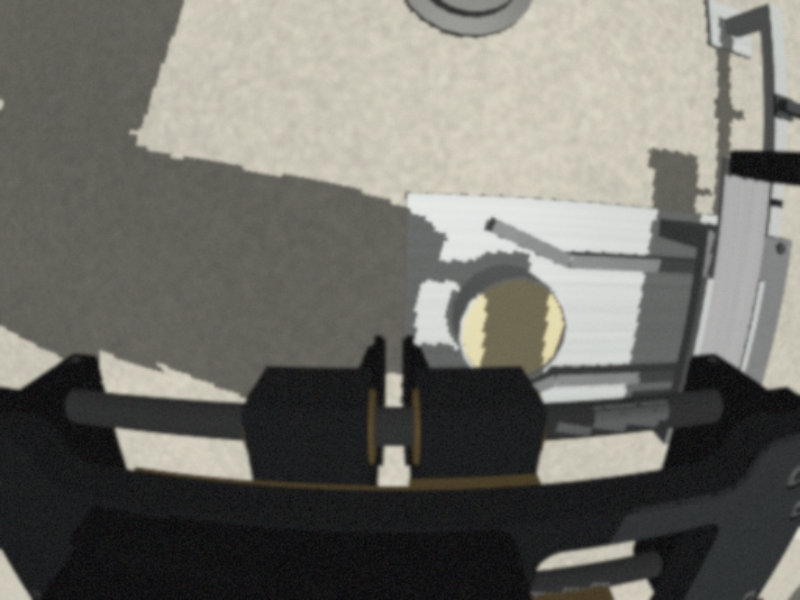

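The tin stands centred in the mouth at about (512,325), with the closed fingers behind it. Lower, then push.

```bash
python3 -m jog '[[[0.02,0,0.5,0,0,0.01,0],[0,0,0.44,0,0,0,0],[0,0,0.1,0,0,0,0],[0,0.1,0,0,0,0,0],[0,0.15,0,0,0,0,0],[0,0.15,0,0,0,0,0],[0,0.2,0,0,0,0,0],[0,0.2,0,0,0,0,0],[0,0.2,0,0,0,0,0],[0,0.2,0,0,0,0,0],[0,0.2,0,0,0,0,0],[0,0.2,0,0,0,0,0]]]' 20
python3 -m jog '[[[0,0.15,0,0,0,0,0],[0,0.15,0,0,0,0,0],[0,0.15,0,0,0,0,0],[0,0.1,0,0,0,0,0],[0,0.1,0,0,0,0,0],[0,0,0,0,0,0,0]]]'
python3 - <<'E'
from workcell import r
import numpy as np
s=r.observe();p=s["ee_pos"];q=s["tcp_rot"];print(p,np.degrees(2*np.arctan2(q[2],q[1]))-90)
a=np.radians(12);w=np.array([.577,.0553]);print((p[:2]-w)@[[np.cos(a),-np.sin(a)],[np.sin(a),np.cos(a)]])
E
```

```text
t: 10.92
ee_pos: [0.4932, 0.0375, 0.0291]
tcp_rot: [-0.0, 0.629, 0.777, -0.0]
wrist_force: [-2.1, -0.3, 2.0]
gripper_width: 0.0004
grip_force: 1.4
t: 11.68
ee_pos: [0.5249, 0.0442, 0.0291]
tcp_rot: [0.0, 0.629, 0.777, 0.0]
wrist_force: [0.3, 0.4, 0.2]
gripper_width: 0.0
grip_force: 0.0
[0.52491235 0.04417125 0.02909059] 11.980462643419045
[-5.32632054e-02 -5.59249887e-05]
```

```bash
python3 -m jog '[[[0,0.08,0,0,0,0,0],[0,0.08,0,0,0,0,0],[0,0.04,0,0,0,0,0]]]'; python3 -m jog '[[[0,0.03,0,0,0,0,0],[0,0.03,0,0,0,0,0]]]';python3 -m jog '[[[0,0.02,0,0,0,0,0],[0,0.02,0,0,0,0,0]]]'
```

```text
t: 12.05
ee_pos: [0.5344, 0.0462, 0.0291]
tcp_rot: [0.0, 0.629, 0.777, 0.0]
wrist_force: [-0.7, -0.1, 0.7]
gripper_width: 0.0008
grip_force: 0.3
t: 12.3
ee_pos: [0.5371, 0.0468, 0.0291]
tcp_rot: [-0.0, 0.629, 0.777, 0.0]
wrist_force: [-1.5, 0.0, -0.7]
gripper_width: 0.0004
grip_force: 0.3
t: 12.55
ee_pos: [0.5391, 0.0472, 0.0292]
tcp_rot: [-0.0, 0.629, 0.777, 0.0]
wrist_force: [-1.3, -0.1, -0.4]
gripper_width: 0.0002
grip_force: 0.3
```

```bash
python3 -m jog '[[[0,0.02,0,0,0,0,0],[0,0.02,0,0,0,0,0]]]'; python3 -m jog '[[[0,0.02,0,0,0,0,0],[0,0.02,0,0,0,0,0]]]'
```

```text
t: 12.8
ee_pos: [0.541, 0.0476, 0.0291]
tcp_rot: [0.0, 0.629, 0.777, 0.0]
wrist_force: [-1.2, 0.2, 0.0]
gripper_width: 0.0007
grip_force: 0.3
t: 13.05
ee_pos: [0.5427, 0.0481, 0.0291]
tcp_rot: [-0.0, 0.629, 0.777, -0.0]
wrist_force: [-4.9, -1.0, 0.8]
gripper_width: 0.0005
grip_force: 2.1
```

Contact force is rising; a little more to confirm the stop.

```bash
python3 -m jog '[[[0,0.02,0,0,0,0,0],[0,0,0,0,0,0,0]]]'
python3 - <<'E'
from workcell import r
import numpy as np,cv2,pickle
s=r.observe();p=s["ee_pos"]
a=np.radians(12);w=np.array([.577,.0553]);print(s["wrist_force"],(p[:2]-w)@[[np.cos(a),-np.sin(a)],[np.sin(a),np.cos(a)]])
E
```

```text
t: 13.3
ee_pos: [0.5428, 0.0482, 0.029]
tcp_rot: [-0.001, 0.629, 0.777, -0.001]
wrist_force: [-5.9, -2.7, 2.3]
gripper_width: 0.0003
grip_force: 3.4
[-5.93307188 -2.69860089  2.29528311] [-0.03497075  0.00014345]
```

```bash
python3 -m jog '[[[0,-0.2,0,0,0,0,0],[0,-0.6,0,0,0,0,0],[0,-0.7,0,0,0,0,0],[0,-0.3,-0.5,0,0,0,0],[-0.5,0,-0.8,0,0,0,0],[-0.7,0,-0.8,0,0,0,0],[-0.5,0,-0.3,0,0,0,0],[0,0,0,0,0,0,0]]]'
python3 - <<'E'
from workcell import r
import numpy as np,cv2,pickle
f=r.grab_frame("wrist");pickle.dump(f,open("w4.pkl","wb"));cv2.imwrite("pics/w4.png",cv2.resize(f["color"],(800,600))[:,:,::-1])
E
```

```text
t: 14.3
ee_pos: [0.474, -0.0548, 0.1501]
tcp_rot: [0.002, 0.63, 0.776, 0.001]
wrist_force: [-0.1, -0.3, -0.5]
gripper_width: 0.0005
grip_force: 0.0
```

View pics/w4.png

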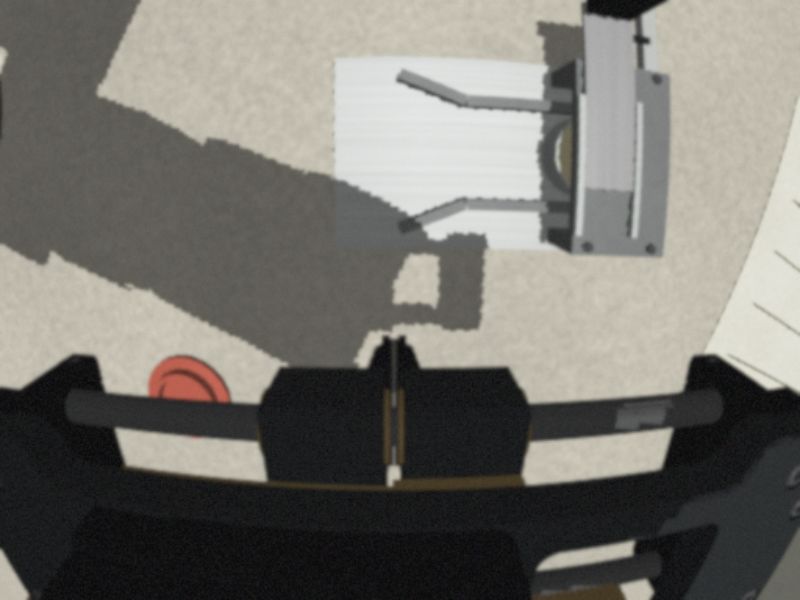

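The view shows the tin under the hood, with its rear rim at (554,155) at the hood's front edge. I'll cast the rim onto the 34 mm plane.

Run:
```python
import pickle,numpy as np,cv2
from h import *
f=pickle.load(open("w4.pkl","rb"));a=np.radians(12);w=np.array([.577,.0553]);M=np.array([[np.cos(a),-np.sin(a)],[np.sin(a),np.cos(a)]])
for v in(95,97,99,101): print(v,f["color"][v,338:374].mean(1).astype(int).tolist())
for u in(346,349,352,354,356,358): print(u,np.round(1000*(wplane(f,[u],[99],.034)[:,:2]-w)@M,1), np.round(1000*(wplane(f,[u],[99],.006)[:,:2]-w)@M,1))
for n,u,v,z,e in(("front-left",333/1.5625,58/1.5625,.006,"-160,62"),("roof fr right",573/1.5625,252/1.5625,.052,"-20,-57"),("roof back right",662/1.5625,256/1.5625,.052,"44,-57")): print(n,e,np.round(1000*(wplane(f,[u],[v],z)[:,:2]-w)@M,1))
```

```text
95 [218, 219, 217, 218, 209, 176, 131, 99, 87, 82, 76, 75, 71, 77, 75, 75, 91, 126, 167, 166, 130, 103, 98, 97, 96, 95, 95, 90, 69, 56, 65, 89, 137, 187, 205, 209]
97 [220, 218, 219, 217, 202, 165, 130, 106, 90, 80, 76, 75, 73, 75, 76, 76, 88, 137, 178, 170, 129, 102, 95, 95, 97, 99, 92, 82, 65, 53, 64, 92, 143, 189, 206, 208]
99 [223, 223, 222, 223, 219, 201, 166, 121, 94, 82, 74, 75, 74, 74, 75, 76, 95, 141, 174, 155, 118, 98, 99, 97, 96, 94, 93, 79, 60, 53, 67, 102, 149, 191, 205, 205]
101 [221, 221, 222, 221, 218, 197, 152, 111, 93, 78, 76, 79, 71, 74, 72, 81, 101, 145, 172, 150, 115, 99, 97, 97, 97, 97, 92, 83, 63, 56, 66, 103, 153, 190, 205, 205]
346 [[-36.8  -0.1]] [[-27.6   1.1]]
349 [[-33.8   0. ]] [[-24.4   1.3]]
352 [[-30.8   0.2]] [[-21.1   1.5]]
354 [[-28.8   0.4]] [[-18.8   1.6]]
356 [[-26.8   0.5]] [[-16.6   1.7]]
358 [[-24.7   0.6]] [[-14.4   1.9]]
front-left -160,62 [[-161.9   62.5]]
roof fr right -20,-57 [[-20.2 -55.5]]
roof back right 44,-57 [[ 42.6 -56.4]]
```

The rim reads about −28 mm with ±1.5 mm uncertainty, against −27 at home, and the push met a hard stop. A second, firmer push is cheap, so I'll do one to make sure before opening the shutter.

```bash
python3 -m jog '[[[0.7,0,0.5,0,0,0,0],[0.7,0,0.7,0,0,0,0],[0.33,0,0.7,0,0,0,0],[0,0,0.4,0,0,0,0],[0,0.3,0.12,0,0,0,0],[0,0.5,0,0,0,0,0],[0,0.5,0,0,0,0,0],[0,0.25,0,0,0,0,0],[0,0.1,0,0,0,0,0],[0,0.06,0,0,0,0,0],[0,0.03,0,0,0,0,0],[0,0,0,0,0,0,0]]]'; python3 -m jog '[[[0,0.03,0,0,0,0,0],[0,0.03,0,0,0,0,0],[0,0,0,0,0,0,0]]]'
python3 - <<'E'
from workcell import r
import numpy as np
s=r.observe();p=s["ee_pos"];a=np.radians(12);w=np.array([.577,.0553]);print(s["wrist_force"],(p[:2]-w)@[[np.cos(a),-np.sin(a)],[np.sin(a),np.cos(a)]])
E
```

```text
t: 15.85
ee_pos: [0.5405, 0.049, 0.0282]
tcp_rot: [-0.0, 0.63, 0.777, 0.0]
wrist_force: [-0.7, 0.2, 0.5]
gripper_width: 0.0007
grip_force: 0.0
t: 16.23
ee_pos: [0.5423, 0.0496, 0.028]
tcp_rot: [-0.001, 0.629, 0.777, -0.001]
wrist_force: [-6.2, -2.9, 3.6]
gripper_width: 0.0004
grip_force: 3.4
[-6.15475699 -2.94831454  3.60055052] [-0.03508664  0.00159976]
```

```bash
python3 -m jog '[[[0,0.02,0,0,0,0,0],[0,0.02,0,0,0,0,0],[0,0,0,0,0,0,0]]]'
python3 - <<'E'
from workcell import r
import numpy as np
s=r.observe();p=s["ee_pos"];a=np.radians(12);w=np.array([.577,.0553]);print(s["wrist_force"],s["torque"],(p[:2]-w)@[[np.cos(a),-np.sin(a)],[np.sin(a),np.cos(a)]])
E
```

```text
t: 16.6
ee_pos: [0.5425, 0.0497, 0.028]
tcp_rot: [-0.003, 0.629, 0.777, -0.002]
wrist_force: [-14.9, -6.2, 9.6]
gripper_width: 0.0006
grip_force: 8.0
[-14.8863065   -6.15317803   9.63247455] [-1.1393101   2.350385    0.01555322] [-0.03487995  0.00169631]
```

With 16 N on it the tin did not move, so it is seated on the stop. The same stop position came up both times. Now I'll retreat, rise, turn 90° and go over the tab.

```bash
python3 -m jog '[[[0,-0.2,0,0,0,0,0],[0,-0.5,0,0,0,0,0],[0,-0.5,0,0,0,0,0],[0,0,-0.6,0,0,0,0],[0,0,-0.9,0,0,0,0],[0,0,-0.9,0,0,0,20],[0,0,-0.6,0,0,0,42],[0,0,0,0,0,0.111,42],[0,0,0,0,0,0.111,42],[0,0,0,0,0,0.111,42],[0,0,0,0,0,0.111,42],[0,0,0,0,0,0.111,42]]]'
python3 -m jog '[[[0,0,0,0,0,0.111,42],[0,0,0,0,0,0.111,42],[0,0,0,0,0,0.111,42],[0,0,0,0,0,0.111,42],[0.4,-0.4,0,0,0,0,42],[0.5,-0.5,0,0,0,0,42],[0.5,-0.5,0,0,0,0,42],[0.4,-0.3,0,0,0,0,42],[0.1,-0.1,0,0,0,0,42],[0,0,0,0,0,0,42]]]'
cat > chk.py <<'E'
from workcell import r
import numpy as np
s=r.observe();p=s["ee_pos"];q=s["tcp_rot"];a=np.radians(12);w=np.array([.577,.0553])
print("t",s["t"],"stand xy",((p[:2]-w)@[[np.cos(a),-np.sin(a)],[np.sin(a),np.cos(a)]]*1000).round(2),"z",p[2].round(4),"yaw",(np.degrees(2*np.arctan2(q[2],q[1]))-90).round(2),"F",s["wrist_force"].round(1),"w",s["gripper_width"],s["grip_force"])
E
python3 chk.py
python3 - <<'E'
from workcell import r
import cv2,pickle
f=r.grab_frame("wrist");pickle.dump(f,open("w5.pkl","wb"));cv2.imwrite("pics/w5.png",cv2.resize(f["color"],(800,600))[:,:,::-1])
E
```

```text
t: 18.1
ee_pos: [0.4868, 0.0377, 0.1781]
tcp_rot: [0.0, 0.9, 0.436, 0.0]
wrist_force: [0.8, 0.4, 0.6]
gripper_width: 0.0402
grip_force: 0.0
t: 19.35
ee_pos: [0.5605, 0.1454, 0.1779]
tcp_rot: [-0.0, 0.994, 0.105, -0.0]
wrist_force: [-0.4, 0.4, -0.1]
gripper_width: 0.0398
grip_force: 0.0
t 19.35 stand xy [ 2.61 91.56] z 0.1779 yaw -77.91 F [-0.4  0.4 -0.1] w 0.03980742385153239 0.0
```

View pics/w5.png

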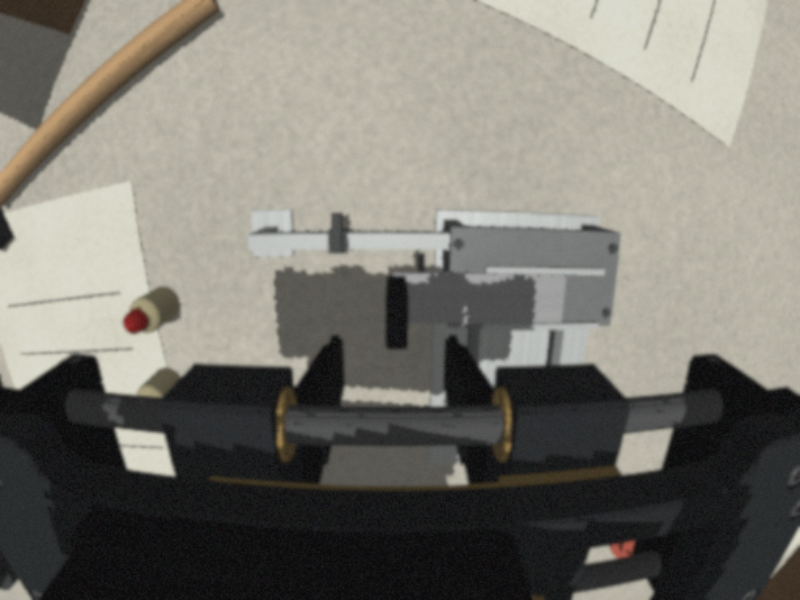

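The view shows the tab top at about (397,313), midway between the fingers, the pointer at (420,260) and the clip ridge around column 338, rows 213 to 252. I'll measure both at 54.5 mm height.

```bash
cat > mk.py <<'E'
import sys,pickle,numpy as np,cv2
from h import *
a=np.radians(12);w=np.array([.577,.0553]);M=np.array([[np.cos(a),-np.sin(a)],[np.sin(a),np.cos(a)]])
def st(f,u,v,z): return 1000*(wplane(f,u,v,z)[:,:2]-w)@M
E
python3 - <<'E'
from mk import *
f=pickle.load(open("w5.pkl","rb"));g=cv2.cvtColor(f["color"],cv2.COLOR_RGB2GRAY)
print("clip cols 206-228");
for v in range(134,166,2): print(v,g[v,206:228].tolist())
print("ptr cols 260-280")
for v in range(156,176,2): print(v,g[v,258:280].tolist())
print("tab",np.round(st(f,np.array([387,407,387,407])/1.5625,np.array([278,278,348,348])/1.5625,.104),1).tolist())
print("clip,ptr", np.round(st(f,[216.3,216.3,268.8],[138,160,164],.0545),1).tolist())
E
```

```text
clip cols 206-228
134 [180, 181, 178, 174, 174, 175, 175, 176, 178, 178, 175, 176, 177, 177, 180, 181, 185, 183, 180, 181, 179, 176]
136 [180, 180, 178, 180, 175, 160, 141, 126, 119, 120, 117, 118, 126, 150, 166, 173, 171, 173, 177, 181, 180, 179]
138 [180, 180, 179, 181, 174, 153, 118, 86, 83, 78, 76, 71, 72, 93, 113, 115, 122, 149, 176, 183, 183, 181]
140 [181, 179, 180, 180, 177, 155, 116, 87, 78, 80, 78, 71, 64, 72, 80, 88, 105, 137, 165, 181, 184, 186]
142 [179, 181, 182, 181, 175, 152, 113, 86, 81, 78, 76, 69, 68, 73, 86, 85, 92, 112, 146, 174, 184, 185]
144 [178, 182, 181, 182, 172, 150, 110, 84, 79, 78, 79, 76, 63, 69, 83, 88, 96, 122, 155, 171, 180, 181]
146 [169, 174, 177, 167, 148, 119, 91, 79, 81, 77, 76, 71, 63, 56, 62, 63, 71, 95, 120, 140, 154, 164]
148 [128, 135, 133, 119, 100, 82, 79, 79, 82, 80, 76, 73, 64, 63, 71, 73, 84, 103, 115, 121, 134, 138]
150 [184, 182, 176, 157, 120, 88, 77, 79, 80, 78, 81, 72, 66, 66, 75, 101, 146, 174, 186, 190, 187, 190]
152 [199, 198, 193, 169, 124, 87, 76, 77, 78, 78, 74, 73, 61, 65, 76, 101, 140, 174, 195, 199, 200, 203]
154 [199, 19
[... 1165 characters left out ...]
45, 65, 106, 148, 170, 177, 178, 176, 168, 167, 188]
166 [180, 179, 178, 180, 178, 173, 157, 123, 92, 64, 49, 46, 62, 107, 152, 171, 176, 177, 175, 171, 169, 191]
168 [169, 167, 167, 169, 172, 172, 157, 128, 90, 66, 53, 45, 63, 106, 147, 166, 173, 168, 165, 160, 166, 185]
170 [118, 110, 108, 109, 114, 123, 120, 104, 85, 66, 49, 38, 56, 84, 115, 131, 131, 118, 108, 107, 121, 144]
172 [91, 88, 88, 90, 86, 87, 90, 89, 82, 62, 56, 43, 47, 61, 77, 87, 86, 84, 85, 85, 87, 93]
174 [111, 113, 114, 114, 109, 111, 111, 111, 111, 106, 97, 96, 95, 102, 105, 108, 105, 96, 90, 94, 102, 102]
tab [[22.6, 94.9], [22.7, 84.8], [-15.2, 95.0], [-15.2, 84.5]]
clip,ptr [[49.4, 124.9], [28.4, 125.3], [24.6, 75.6]]
```

```bash
python3 -m jog '[[[-0.05,0.03,0.5,0,0,0,42],[0,0,0.6,0,0,0,42],[0,0,0.5,0,0,0,42],[0,0,0.3,0,0,0,42],[0,0,0.06,0,0,0,42],[0,0,0,0,0,0,42]]]'; python3 chk.py
```

```text
t: 20.15
ee_pos: [0.5591, 0.1434, 0.0807]
tcp_rot: [-0.0, 0.994, 0.105, 0.0]
wrist_force: [-0.4, -0.2, 0.2]
gripper_width: 0.0398
grip_force: 0.0
t 20.15 stand xy [ 0.77 89.94] z 0.0807 yaw -77.94 F [-0.4 -0.2  0.2] w 0.03978949521455576 0.0
```

```bash
python3 -m jog '[[[0,0,0,0,0,0,20],[0,0,0,0,0,0,5],[0,0,0,0,0,0,5],[0,0,0,0,0,0,5],[0,0,0,0,0,0,5],[0,0,0,0,0,0,5]]]' 50; python3 chk.py; python3 -m jog '[[[0,-0.06,0,0,0,0,5],[0,-0.1,0,0,0,0,5],[0,-0.1,0,0,0,0,5],[0,-0.1,0,0,0,0,5],[0,-0.1,0,0,0,0,5],[0,-0.1,0,0,0,0,5],[0,-0.1,0,0,0,0,5],[0,-0.1,0,0,0,0,5],[0,-0.1,0,0,0,0,5],[0,-0.06,0,0,0,0,5],[0,0,0,0,0,0,5],[0,0,0,0,0,0,5]]]'; python3 chk.py;  python3 - <<'E'
from workcell import r
import cv2,pickle,numpy as np
f=r.grab_frame("wrist");pickle.dump(f,open("w6.pkl","wb"))
cv2.imwrite("pics/w6.png",cv2.resize(f["color"][60:260,180:380],None,fx=3,fy=3,interpolation=2)[:,:,::-1])
E
```

```text
t: 20.9
ee_pos: [0.5589, 0.1436, 0.0803]
tcp_rot: [-0.0, 0.994, 0.105, 0.0]
wrist_force: [-0.8, 0.5, 3.8]
gripper_width: 0.0117
grip_force: 50.0
t 20.9 stand xy [ 0.64 90.12] z 0.0803 yaw -77.94 F [-0.8  0.5  3.8] w 0.01172955513490929 49.99860227108002
t: 22.4
ee_pos: [0.5496, 0.1878, 0.0803]
tcp_rot: [0.0, 0.994, 0.105, 0.0]
wrist_force: [1.5, -8.3, 4.9]
gripper_width: 0.012
grip_force: 50.0
t 22.4 stand xy [  0.76 135.26] z 0.0803 yaw -77.94 F [ 1.5 -8.3  4.9] w 0.011991010514435943 49.998595118522644
```

View pics/w6.png

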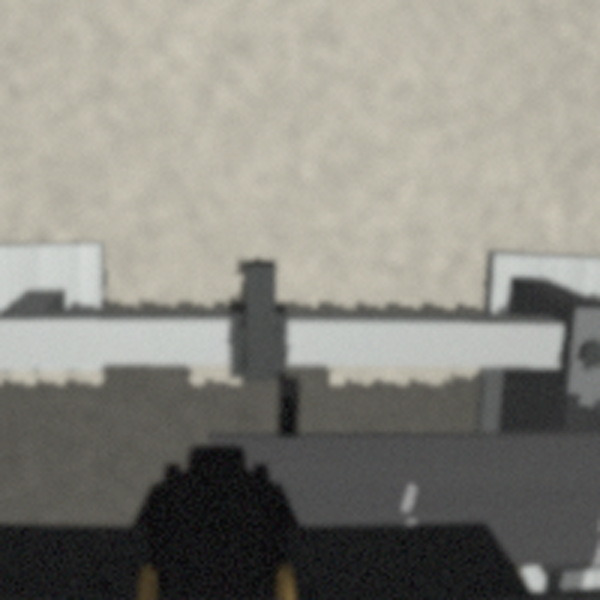

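The crop shows the pointer at column 288, rows 375 to 435, and the clip ridge centred near column 262, ending at row 377. A few mm remain. I'll measure both at sub-pixel level.

Run:
```python
from mk import *
f=pickle.load(open("w6.pkl","rb"));g=cv2.cvtColor(f["color"],cv2.COLOR_RGB2GRAY)
print("cols 254-284")
for v in list(range(146,190,3))+list(range(190,206,3)): print(v,g[v,254:284].tolist())
for n,u,v in(("clip a",[260.5,262,272,275.5],[182]*4),("ptr",[272.5,276,279.5],[190]*3)): print(n,np.round(st(f,u,v,.0545),2).tolist())
```

```text
cols 254-284
146 [180, 180, 182, 183, 172, 160, 150, 146, 147, 143, 138, 124, 124, 135, 143, 145, 147, 155, 170, 180, 185, 186, 186, 183, 186, 186, 183, 184, 187, 189]
149 [182, 182, 180, 179, 163, 131, 97, 78, 74, 74, 76, 78, 77, 73, 77, 77, 84, 112, 152, 179, 186, 191, 191, 190, 189, 187, 189, 188, 190, 191]
152 [184, 185, 183, 183, 178, 172, 152, 118, 87, 81, 81, 83, 79, 79, 81, 80, 87, 121, 162, 180, 183, 186, 190, 189, 190, 191, 190, 190, 188, 187]
155 [182, 184, 179, 184, 182, 170, 132, 93, 79, 81, 83, 82, 77, 80, 83, 82, 89, 117, 159, 180, 182, 183, 184, 183, 187, 187, 186, 185, 187, 184]
158 [179, 177, 168, 157, 149, 128, 102, 77, 76, 82, 79, 79, 80, 79, 80, 80, 86, 120, 158, 178, 183, 181, 182, 183, 179, 180, 180, 181, 181, 182]
161 [114, 121, 102, 71, 56, 51, 52, 57, 69, 76, 80, 81, 79, 77, 79, 82, 77, 82, 89, 92, 99, 108, 112, 111, 120, 133, 143, 143, 145, 156]
164 [91, 87, 77, 69, 67, 63, 55, 61, 66, 76, 79, 78, 79, 81, 75, 76, 81, 73, 67, 60, 67, 75, 85, 91, 93, 91, 95, 91, 92, 90]
167 [182, 170, 145, 108, 85, 75, 65, 61, 70, 79, 78, 78, 81, 77, 80, 78, 79, 82, 74, 81, 8
[... 1179 characters left out ...]
91, 89, 91, 90, 88, 87, 75, 52, 30, 19, 23, 29, 40, 55, 83, 87, 88, 89]
196 [87, 91, 88, 89, 85, 85, 86, 82, 87, 90, 89, 90, 89, 91, 92, 91, 94, 85, 71, 57, 31, 33, 21, 25, 37, 60, 81, 85, 91, 88]
199 [90, 91, 88, 88, 88, 85, 82, 83, 83, 85, 83, 85, 89, 90, 92, 89, 92, 84, 68, 45, 26, 19, 25, 24, 40, 69, 85, 89, 91, 90]
202 [89, 93, 88, 89, 86, 86, 87, 89, 83, 86, 88, 89, 88, 91, 93, 93, 91, 84, 69, 44, 21, 15, 17, 28, 43, 68, 84, 91, 90, 92]
205 [73, 73, 72, 71, 75, 70, 72, 75, 73, 73, 74, 74, 75, 76, 73, 74, 73, 70, 64, 55, 51, 49, 46, 52, 55, 62, 69, 73, 73, 73]
clip a [[29.57, 129.93], [29.57, 129.0], [29.57, 122.76], [29.58, 120.58]]
ptr [[24.4, 122.36], [24.4, 120.15], [24.41, 117.94]]
```

The pointer reads 120.15, matching the tool pose exactly. The ridge spans columns 260.8 to 271.5, which is its 6 mm, so its centre is about 126.2. Roughly 6 mm to go.

```bash
python3 -m jog '[[[0,-0.06,0,0,0,0,5],[0,-0.06,0,0,0,0,5],[0,0,0,0,0,0,5],[0,0,0,0,0,0,5]]]'; python3 chk.py;  python3 - <<'E'
from workcell import r
from mk import *
f=r.grab_frame("wrist");pickle.dump(f,open("w7.pkl","wb"));g=cv2.cvtColor(f["color"],cv2.COLOR_RGB2GRAY)
cv2.imwrite("pics/w7.png",cv2.resize(f["color"][130:220,220:330],None,fx=6,fy=6,interpolation=2)[:,:,::-1])
for v in list(range(146,190,3))+list(range(190,206,3)): print(v,g[v,260:290].tolist())
t=r.grab_frame("top");pickle.dump(t,open("t7.pkl","wb"))
E
```

```text
t: 22.95
ee_pos: [0.5484, 0.1935, 0.0803]
tcp_rot: [0.0, 0.994, 0.105, 0.0]
wrist_force: [1.8, -9.3, 3.4]
gripper_width: 0.0119
grip_force: 50.0
t 22.95 stand xy [  0.75 141.18] z 0.0803 yaw -77.94 F [ 1.8 -9.3  3.4] w 0.0118577947058264 49.99859154224396
146 [178, 178, 179, 182, 181, 179, 171, 161, 156, 166, 167, 149, 125, 114, 125, 141, 144, 147, 146, 146, 158, 174, 184, 187, 185, 187, 182, 184, 183, 186]
149 [182, 181, 180, 179, 178, 171, 138, 108, 93, 90, 80, 70, 69, 75, 74, 74, 75, 74, 72, 81, 89, 134, 171, 186, 191, 189, 187, 186, 188, 189]
152 [184, 185, 185, 184, 184, 184, 175, 164, 126, 95, 75, 66, 72, 79, 83, 80, 80, 82, 82, 81, 88, 125, 167, 184, 189, 187, 188, 191, 189, 187]
155 [184, 184, 183, 181, 181, 183, 176, 154, 123, 93, 79, 63, 70, 76, 80, 83, 79, 80, 80, 81, 87, 126, 167, 181, 187, 188, 186, 189, 187, 187]
158 [181, 179, 180, 175, 163, 159, 155, 127, 100, 90, 76, 66, 74, 78, 78, 79, 79, 80, 82, 81, 95, 129, 166, 181, 180, 181, 179, 178, 184, 183]
161 [114, 110, 117, 122, 106, 81, 63, 54, 53, 52, 47, 57, 68, 76, 80, 79, 81, 79, 77, 81, 81, 84, 91, 100, 110, 122, 1
[... 1272 characters left out ...]
84, 72, 48, 39, 31, 34, 35, 44, 62, 81, 93, 91, 89, 91, 92, 88, 91, 92, 91]
193 [87, 91, 92, 92, 88, 90, 87, 92, 90, 92, 92, 83, 72, 51, 31, 21, 27, 27, 38, 63, 82, 91, 92, 90, 90, 94, 94, 92, 90, 90]
196 [87, 88, 93, 91, 87, 84, 86, 83, 83, 85, 89, 85, 69, 53, 34, 26, 22, 27, 40, 65, 81, 89, 90, 90, 89, 91, 92, 90, 94, 92]
199 [89, 94, 87, 89, 90, 88, 82, 85, 85, 85, 83, 77, 67, 41, 25, 22, 21, 30, 40, 68, 82, 92, 90, 92, 91, 90, 93, 90, 92, 91]
202 [88, 90, 91, 90, 92, 89, 90, 89, 87, 86, 85, 82, 66, 44, 31, 18, 15, 32, 46, 70, 82, 91, 92, 93, 89, 90, 93, 91, 93, 89]
205 [73, 74, 75, 73, 72, 74, 76, 75, 74, 75, 72, 71, 65, 58, 53, 51, 53, 53, 55, 61, 72, 72, 70, 75, 73, 71, 73, 72, 74, 76]
```

View pics/w7.png

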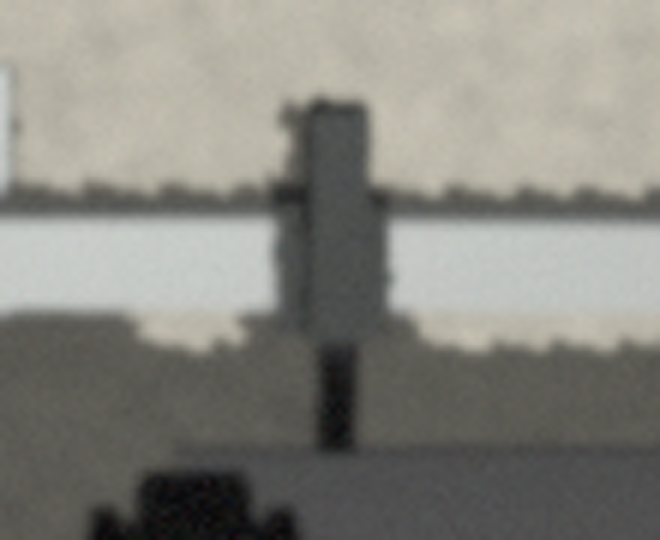

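The crop shows the pointer (centre column about 337) directly under the ridge (306 to 368, centre 337), aligned to about 0.2 mm. The grip is steady at 50 N, so I'm handing in.

```bash
python3 chk.py; python3 -c "
from workcell import r
print(r.finish_job())"
```

```text
t 23.05 stand xy [  0.8  141.14] z 0.0803 yaw -77.94 F [ 2.4 -9.9  4.8] w 0.011699687921712098 49.998353719711304
the job is handed in; nothing more can be done
None
```

The job is handed in at 23 s: the tin was pushed against a hard stop that held at 16 N, and the shutter is held with its pointer at the index mark, aligned to about 0.2 mm in the wrist camera; the verdict was not returned.

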